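Hold down a gas cylinder and unscrew its outlet cap, whichever its thread

ROBOT

A 7-joint arm with a two-finger parallel gripper is mounted at the origin on the work surface. World frame = base frame: x ahead of the robot, y to its left, z up, the work surface at z = 0. Lengths are in mm, angles in rad, forces in N, time in s.
With the tool pointing down it reaches from about 400 to 875 mm from the base axis. Payload 4.4 kg.
Tool frame: the origin (TCP) lies midway between the tips of the shut fingers; the grasp point (between the pads) lies 19 mm behind it; z points along the fingers, y is the line along which they close (so a half turn about z gives the same grasp; the last joint's range is limited). The gripper opens to 85 mm and grips with 20 to 120 N. Pads are 22 mm wide; open, the fingers measure 114 mm over their backs; the gripper's body (76 mm by 85 mm) begins 54 mm behind the grasp point. The pads swing forward as they close: fully open they stand 13 mm farther back than shut.
Start: joints at [1.095, 0.628, 0.038, 1.517, -0.027, 0.996, -0.02], TCP at [259.006, -596.183, 197.413] pointing down, gripper open.
Joint ranges: [-3.06, 3.06], [-0.37, 2.12], [-1.25, 1.32], [0.18, 2.47], [-1.1, 4.24], [0.23, 1.98], [-2.94, 2.94]. Speed limits (rad/s): [2.57, 2.57, 3.14, 3.14, 3.14, 3.14, 3.14].

INTERFACE

Orientations are given as [roll, pitch, yaw] about the fixed x, y, z axes, in that order (R = Rz(yaw) Ry(pitch) Rx(roll)).
In Python, from cell import readout, optics, order gives the robot as it stands.
- The arm moves only by the shell command python3 -m jog 'ROWS'. ROWS is a JSON object of lists of equal length, an entry for each row: "claw": the opening, from 0 (shut) to 1 (fully open); "xyz": the shift along the tool's x, y, z each as a share of 0.1 m, from -1 to 1, a list of three; "twist": the turn, a rotation vector about the tool's x, y, z each as a share of 180 degrees, from -1 to 1, a list of three. A call has 1 to 12 rows; each row shifts and turns the commanded pose from where the row before left it, along the tool's axes as they then stand; what a row does not reach is not made up. A row lasts 1/8 s, in which the tool goes at most 62.5 mm and 10.7 degrees, less where a joint would pass 70% of its speed; a pose out of reach is approached as far as the arm can. A call with a number of a shift or a turn outside -1 to 1 is refused whole. A call with a gripper value outside its range is refused whole. The fingers move at their own pace and stop on an object; the grip force is fixed at half the most. Time passes only in rows, so rows that do not move let the fingers close. It gives the time, the measured TCP pose, the force, the opening and the grip force at its end, in the units of the state.
- readout.read_state(): the state, without advancing time (a new reading comes with each control period).
- optics.get_image(name): name is "scene" or "top" or "wrist"; returns a dict with "color" (420x560x3 uint8, red, green, blue), "fovy" (degrees; the focal length in pixels is half the picture's height over the tangent of half this angle, whatever the lens; pixels are square), "cx", "cy" (the principal point, pixels), "view" (4x4, takes a point from world to camera coordinates). Camera axes: x right, y up, looking along -z (the intrinsics and any distortion apply to the point x, -y, -z); pixel columns grow to the right and rows downward; lengths in mm; the calibration is good to about 2 mm. A picture is of the moment at which its call begins. There is no depth.
- order.finish_job(): hands the job in; it is judged then, once.
Trained networks look in the newest picture that a camera, given by its name, has taken for a name from the list of things; names that differ only in an ending like _2 or _b are one class to them, and where a whole thing is asked for, a point or a joint stands for the part that bears it (a point fixed in the world has none). Each returns a list of dicts, best first, with "score" (0 to 1); they miss things now and then, are a little off and sometimes report something else, mostly with a low value. They report only what shows in the picture. A call takes as long as a camera call.
- optics.boxes_of(camera, label): "rect" ([left, top, width, height] in pixels, round what is visible of it).
The state is a dict: "clock": time; "qpos": joint angles; "qd": joint speeds; "tau": joint torques, N m; "eef_pos": TCP position; "tool_rot": TCP orientation; "force": force on the tool from outside, world axes, zero at the start; "torque": the same for the moment, N m; "width": finger opening in mm; "gripper_force": force on a finger pad.
Only numpy, scipy, OpenCV 4.12 (cv2) and the standard library are available. Lean on these libraries where they do the work, as an engineer would, in place of code of your own. Each camera call takes 0.05 s, during which the arm holds its last target. There are 200 camera calls.

TASK

Swing the raised hold-down saddle over by its loop handle until it lies fully closed over the front cylinder, and leave it closed. Then take the round cap off that cylinder's valve outlet: its thread may be right- or left-handed, so feel carefully which way it loosens, unscrew it without forcing the thread and lift it straight off. Finish still holding the cap upright in the gripper, about ten centimetres above its outlet, and leave the other cylinder's cap and the things on the bench alone.

Things in the scene. Friction and masses are not known exactly. Their poses are not given: they have to be found in the camera images.
- cradle: Fixed twin bench cradle (grey plate 345 x 250 mm) with two like grey gas cylinders, 114 mm thick, lying along its y axis, axes 85 mm up and 175 mm apart. Origin: on the bench under the axis of the front one (nearer the robot); x away from the robot, y to the valve ends, z up. Each valve: outlet straight up at y = 175 mm, black handwheel at y = 219 to 235 mm, top 115 mm up. Nothing of it moves.
- work_outlet (a point): The front cylinder's outlet: centre of the flat top rim of its upright threaded brass stub, 149 mm above the bench.
- outlet_a: One of two like brass outlet stubs, one right-handed and one left-handed; chance decides which stands on the front cylinder (tell it by its position at work_outlet). Origin: centre of the flat top rim, 149 mm above the bench. Fixed.
- outlet_b: The other of the two outlet stubs, as outlet_a.
- saddle (a joint): Angle of the hinged hold-down saddle (steel half shell, 80 mm wide, 0.6 kg) of the front cylinder: 0 = shut over it (a stop), grows as it is raised, to 1.6 rad. The hinge line runs along the cradle's y axis beyond the front cylinder. The hinge is stiff: the saddle stays where it is left; 1 to 8 N at the handle move it.
- saddle_bar (a point): Middle of the round bar of the saddle's loop handle at its free edge: 11 mm thick, 60 mm free along the cradle's y axis, 195 mm from the hinge line, 29 mm clear of the saddle. 89 mm above the bench when shut (4 mm above the hinge line). From above it can be pinched with a finger on its x and -x sides at any angle of the saddle; it turns between the pads.
- saddle_hinge (a point): Middle of the saddle's hinge line: 85 mm above the bench, 77 mm beyond the front cylinder's axis, at y = -35 mm of the cradle. The line runs along the cradle's y axis.
- cap: Ribbed round steel cap on the front outlet: 12 flats, 50 mm across, 34 mm high, about 0.26 kg; origin mid-underside (121 mm up when on), z up; flats face 15, 45, 75.. deg from its x axis. Coarse thread, 3.4 mm per rad: the tight way it stops hard within 0.2 rad (a 20 to 60 N grip slips without harm), the loose way it turns under 0.2 N m, rises, and is free after 1.8 to 2 rad (more does no harm).
- other_cap: The like cap on the other cylinder's outlet, to be left alone.
- torch: Black hand torch standing on its head, 42 mm across, 147 mm high; origin in the middle of its foot. To be left alone.
- wrench: Steel open wrench, 200 mm long, lying on the bench. To be left alone.
- tester: White plastic bottle with a black cap, 60 mm across, 150 mm high; origin in the middle of its foot. To be left alone.

How it is judged:
By the outcome, as a careful person would: the job done as asked, in the order asked, and still so for the second after the job is handed in, while the arm keeps its last pose, push and grip.
It also fails if it takes over 58 s, if anything falls off the work surface, if the arm or the gripper's body presses on something with over 40 N, if the wrist force passes 120 N, or if a joint passes its speed limit or range.

## Working session

There is one attempt and no reset: what is moved stays moved. The work goes in short steps, Python scripts to look and compute and a shell command to move; the robot and the scene stay as the last step left them, time stands still between calls to the robot, and variables do not carry over. Pictures are saved under pics/ and viewed, at most 10 in all, crops included, and the job is handed in when it is done.

```bash
ls; mkdir -p pics; cat > h.py <<'E'
import numpy as np, cv2
from scipy.spatial.transform import Rotation as R
from cell import readout, optics, order
def K(im):
    f=210/np.tan(np.radians(im['fovy'])/2); return f
def proj(im,p):
    f=K(im); V=np.array(im['view']); c=V[:3,:3]@np.array(p,float)+V[:3,3]
    return np.array([im['cx']+f*c[0]/-c[2], im['cy']-f*c[1]/-c[2]])
def at_z(im,u,v,z):
    f=K(im); V=np.array(im['view']); Rm=V[:3,:3]; o=-Rm.T@V[:3,3]
    d=Rm.T@np.array([(u-im['cx'])/f,-(v-im['cy'])/f,-1]); return o+d*(z-o[2])/d[2]
def save(im,n): cv2.imwrite('pics/'+n,im['color'][...,::-1])
E
python3 - <<'E'
from h import *
s=readout.read_state(); print(s)
ims={}
for c in ['scene','top','wrist']:
    im=optics.get_image(c); ims[c]=im
    print(c,[ (k,np.round(v,3).tolist() if k=='view' else v) for k,v in im.items() if k!='color'])
    for l in ['cradle','work_outlet','outlet_a','saddle','saddle_bar','cap','other_cap','torch','wrench','tester']:
        try: print(l,[(np.round(d['rect']).tolist(),round(d['score'],2)) for d in optics.boxes_of(c,l)[:3]])
        except Exception as e: print(l,e)
save(ims['scene'],'s0.png'); save(ims['top'],'t0.png')
E
```

```text
pics
{'clock': 0.0, 'qpos': array([ 1.09516351,  0.62934939,  0.03847233,  1.51834815, -0.02699191,
        0.99630565, -0.01998883]), 'qd': array([ 0.00012352, -0.00045571,  0.00046542, -0.00244286, -0.00142497,
        0.00041506, -0.00087105]), 'tau': array([-3.37843985e-04, -5.63405442e+01,  1.22632205e+00, -1.93444473e+01,
        1.09967461e-02,  1.05367927e-02, -1.54684500e-05]), 'eef_pos': array([ 258.73197917, -595.54437544,  196.49394721]), 'tool_rot': array([-3.13970159e+00,  4.94302622e-05,  4.09824307e-01]), 'force': array([-0.0157581 , -1.08075919,  1.23704348]), 'torque': array([-0.02444949,  0.00162737,  0.07215042]), 'gripper_force': 0.0, 'width': 85.4422190378315}
scene [('fovy', 50.55732836841118), ('cx', 279.545909836469), ('cy', 213.82942840160842), ('view', [[-0.342, 0.94, 0.019, 182.264], [-0.592, -0.231, 0.773, 248.515], [0.73, 0.253, 0.635, -1741.255], [0.0, 0.0, 0.0, 1.0]])]
cradle [([188.0, 168.0, 170.0, 157.0], 0.68), ([242.0, 168.0, 38.0, 79.0], 0.33)]
work_outlet []
outlet_a []
saddle [([239.0, 168.0, 40.0, 78.0], 0.57)]
saddle_bar [([240.0, 168.0, 38.0,
[... 670 characters left out ...]
198.0, 16.0, 20.0], 0.84), ([375.0, 256.0, 14.0, 64.0], 0.6)]
other_cap [([197.0, 138.0, 21.0, 19.0], 0.57)]
torch [([119.0, 223.0, 27.0, 14.0], 0.76)]
wrench [([375.0, 254.0, 12.0, 67.0], 0.57), ([206.0, 198.0, 15.0, 18.0], 0.44)]
tester [([411.0, 216.0, 26.0, 20.0], 0.85), ([270.0, 164.0, 37.0, 50.0], 0.63)]
wrist [('fovy', 60.94762077969404), ('cx', 273.2552232717602), ('cy', 208.80023709177314), ('view', [[0.399, -0.917, -0.0, -648.85], [0.885, 0.385, -0.261, 34.945], [0.24, 0.104, 0.965, -378.8], [0.0, 0.0, 0.0, 1.0]])]
cradle []
work_outlet []
outlet_a [([4.0, 1.0, 45.0, 71.0], 0.51)]
saddle []
saddle_bar []
cap []
other_cap []
torch []
wrench [([4.0, 0.0, 45.0, 74.0], 0.92)]
tester []
```

```bash
python3 - <<'E'
import cv2
a=cv2.imread('pics/s0.png')[150:340,130:450]; b=cv2.imread('pics/t0.png')[100:330,100:450]
cv2.imwrite('pics/s0c.png',cv2.resize(a,None,fx=2.5,fy=2.5,interpolation=3)); cv2.imwrite('pics/t0c.png',cv2.resize(b,None,fx=2.28,fy=2.28,interpolation=3))
E
```

```text
(no output)
```

View pics/s0c.png

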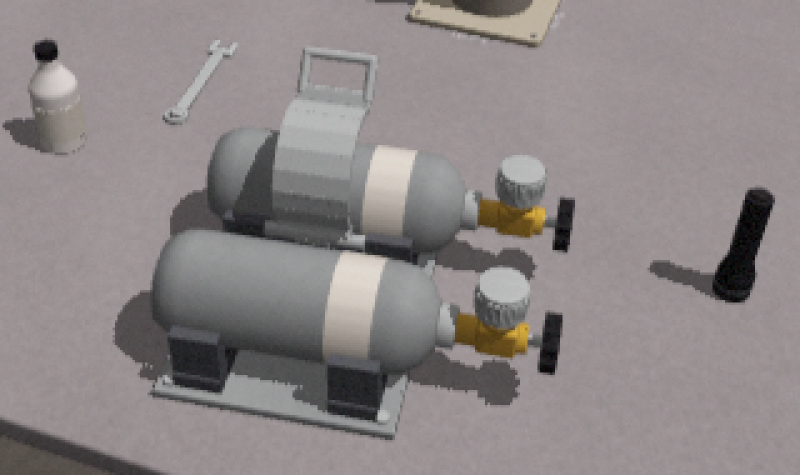

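View pics/t0c.png

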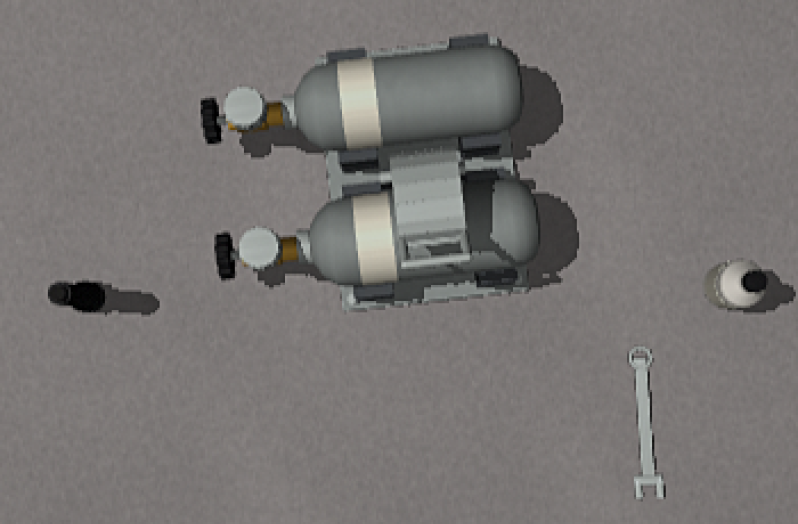

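The scene crop shows the front cylinder (upper one, near the robot base) with the saddle raised. The front cap top is at scene px (339,217), the rear cap at (331,263) and the handle bar at (266,171). In the top view the front cap is at (213.6,208), the rear cap at (207.5,147) and the bar middle near (291,214).

```bash
cat >> h.py <<'E'
def c2w(q,p):
    c,s=np.cos(q[2]),np.sin(q[2]); return np.array([q[0]+c*p[0]-s*p[1], q[1]+s*p[0]+c*p[1], p[2]])
def bar(a): return [77-195*np.cos(a+.0205),-35,85+195*np.sin(a+.0205)]
E
python3 - <<'E'
from h import *
from scipy.optimize import least_squares
S=optics.get_image('scene');T=optics.get_image('top')
obs=[(S,(0,175,155),(338.8,217.2)),(S,(175,175,155),(331.2,263.2)),(T,(0,175,155),(213.6,207.9)),(T,(175,175,155),(207.5,146.9))]
bo=[(S,(266,171.5)),(T,(291,214.5))]
def res(q): return np.concatenate([proj(i,c2w(q,p))-o for i,p,o in obs]+[proj(i,c2w(q,bar(q[3])))-np.array(o) for i,o in bo])
for i,p,o in obs: print(at_z(i,*o,155))
r=least_squares(res,[500,0,0,.9],loss='soft_l1'); q=r.x
print(q,np.round(res(q),1)); np.save('q.npy',q)
print('bar',c2w(q,bar(q[3])),'shut',c2w(q,bar(0)),'hinge',c2w(q,(77,-35,85)),'cap',c2w(q,(0,175,121)))
E
```

```text
[568.44282371 177.4051178  155.        ]
[740.79834001 202.23610442 155.        ]
[567.40120719 179.60353526 155.        ]
[737.97083825 202.82138742 155.        ]
[5.90701123e+02 5.25172311e+00 1.36803343e-01 8.68269228e-01] [ 0.6 -0.3  0.2 -0.1  0.3  0.2  0.2 -0.8  0.7  0.   0.8 -0.2]
bar [549.9816153  -35.68394385 236.37781676] shut [478.61738186 -45.5081735   88.99722001] hinge [671.75490821 -18.92024112  85.        ] cap [566.83514309 178.61669944 121.        ]
```

```bash
cat >> h.py <<'E'
def plan(t,yaw):
    s=readout.read_state(); r=s['tool_rot']; M=R.from_euler('xyz',r).as_matrix()
    d=M.T@(np.array(t)-s['eef_pos'])/100; dy=(yaw-r[2]+np.pi)%(2*np.pi)-np.pi
    G=R.from_euler('xyz',[np.pi,0,yaw]); tw=(R.from_matrix(M).inv()*G).as_rotvec()/np.pi
    print('clk %.2f pos %s rot %s F %s tq %s w %.1f q7 %.2f'%(s['clock'],np.round(s['eef_pos'],1),np.round(r,3),np.round(s['force'],1),np.round(s['torque'],2),s['width'],s['qpos'][6]))
    print('shift(now axes)',np.round(d,3),'twist',np.round(tw,3),'shift(goal axes)',np.round(G.as_matrix().T@(np.array(t)-s['eef_pos'])/100,3))
E
python3 -m jog '{"claw":[0.4,0.4,0.4,0.4,0.4,0.4,0.4,0.4,0.4,0.4,0.4,0.4],"xyz":[[0.1,-0.1,-0.4],[0.3,-0.2,-0.4],[0.45,-0.36,-0.3],[0.45,-0.36,-0.2],[0.45,-0.36,-0.05],[0.45,-0.36,0],[0.45,-0.36,0],[0.45,-0.36,0],[0.45,-0.36,0],[0.45,-0.36,0],[0.45,-0.36,0],[0.4,-0.36,0]],"twist":[[0,0,0],[0,0,0],[0,0,0],[0,0,0],[0,0,0],[0,0,0],[0,0,0],[0,0,0],[0,0,0],[0,0,0],[0,0,0],[0,0,0]]}'
python3 -c "
from h import *
q=np.load('q.npy'); b=c2w(q,bar(q[3])); plan(b+[0,0,60],q[2]+np.pi/2)"
```

```text
clock: 3.25
eef_pos: [548.3, -45.3, 331.5]
tool_rot: [3.141, -0.001, 0.41]
force: [0.3, -0.3, 0.2]
width: 34.3
gripper_force: 0.0
clk 3.25 pos [548.3 -45.3 331.5] rot [ 3.141e+00 -1.000e-03  4.100e-01] F [ 0.3 -0.3  0.2] tq [-0.08 -0.04 -0.02] w 34.3 q7 -1.18
shift(now axes) [ 0.054 -0.082  0.351] twist [ 0.    -0.    -0.413] shift(goal axes) [0.093 0.03  0.351]
```

```bash
python3 -m jog '{"claw":[0.4,0.4,0.4,0.4,0.4,0.4,0.4,0.4,0.4],"xyz":[[0,0,0],[0,0,0],[0,0,0],[0,0,0],[0,0,0],[0,0,0],[0,0,0],[0,0,0],[0.09,0.03,0.2]],"twist":[[0,0,-0.052],[0,0,-0.052],[0,0,-0.052],[0,0,-0.052],[0,0,-0.052],[0,0,-0.052],[0,0,-0.052],[0,0,-0.049],[0,0,0]]}'
python3 - <<'E'
from h import *
q=np.load('q.npy'); b=c2w(q,bar(q[3])); 
W=optics.get_image('wrist'); save(W,'w1.png'); print(proj(W,b), [proj(W,b+np.array([-np.sin(q[2]),np.cos(q[2]),0])*k) for k in(-30,30)])
plan(b-[0,0,19],q[2]+np.pi/2)
E
```

```text
clock: 4.38
eef_pos: [550.3, -38.7, 312.3]
tool_rot: [3.138, 0.001, 1.707]
force: [-0.6, -0.3, 0.2]
width: 34.1
gripper_force: 0.0
[274.0872326  202.66362101] [array([274.08833945, 241.26257441]), array([274.086057  , 161.66704527])]
clk 4.42 pos [548.2 -36.6 309. ] rot [-3.139e+00 -2.000e-03  1.708e+00] F [-0.5  1.5 -1.7] tq [0.14 0.12 0.02] w 34.0 q7 -0.02
shift(now axes) [0.005 0.021 0.916] twist [-0.001 -0.001  0.   ] shift(goal axes) [0.006 0.019 0.916]
```

View pics/w1.png

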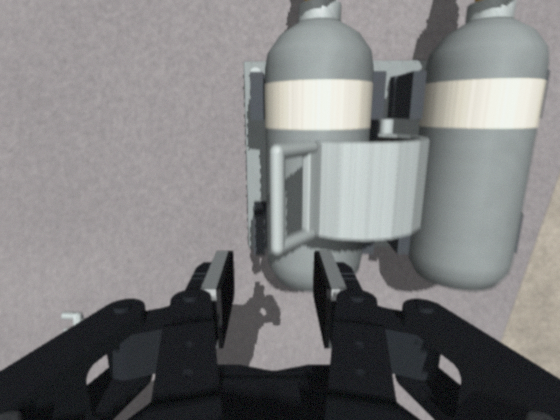

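The wrist view shows the bar vertical at column about 277, rows 148–252, within 3 mm of the prediction. The fingers straddle it, so I'll descend.

```bash
python3 -m jog '{"claw":[0.4,0.4,0.4,0.4,0.0,0.0,0.0,0.0],"xyz":[[0.005,0.035,0.25],[0,0,0.3],[0,0,0.25],[0,0,0.12],[0,0,0],[0,0,0],[0,0,0],[0,0,0]],"twist":[[0,0,0],[0,0,0],[0,0,0],[0,0,0],[0,0,0],[0,0,0],[0,0,0],[0,0,0]]}'
python3 - <<'E'
from h import *
q=np.load('q.npy'); s=readout.read_state(); p=s['eef_pos']+[0,0,19]
h=c2w(q,(77,-35,85)); ux=np.array([np.cos(q[2]),np.sin(q[2]),0]); d=p-h
a=np.arctan2(d[2],-d@ux); print('r',np.hypot(d[2],d@ux),'a',a-.0205,s['width'],s['force'],s['gripper_force'])
P=lambda t:np.array([-195*np.cos(t),195*np.sin(t)])
for t0,t1 in zip(np.linspace(a,.0205,11)[:-1],np.linspace(a,.0205,11)[1:]): d=P(t1)-P(t0); print(np.round([0,d[0]/100,-d[1]/100],3))
E
```

```text
clock: 5.42
eef_pos: [552.9, -36.9, 219.9]
tool_rot: [3.141, 0.0, 1.707]
force: [-1.2, -0.7, 0.0]
width: 0.1
gripper_force: 0.0
r 195.25477053288125 a 0.8873754646517514 0.07834954849412105 [-1.16084367 -0.68134962  0.03198858] 0.0
[ 0.    -0.131  0.112]
[ 0.    -0.121  0.124]
[ 0.    -0.11   0.134]
[ 0.    -0.097  0.143]
[ 0.    -0.084  0.151]
[ 0.    -0.071  0.158]
[ 0.    -0.056  0.164]
[ 0.    -0.042  0.168]
[ 0.    -0.026  0.171]
[ 0.    -0.011  0.173]
```

```bash
python3 - <<'E'
from h import *
q=np.load('q.npy'); b=c2w(q,bar(q[3]))
W=optics.get_image('wrist'); S=optics.get_image('scene'); T=optics.get_image('top')
e=readout.read_state()['eef_pos']
print(proj(W,b),proj(S,b),proj(T,b),'tcp',proj(W,e),proj(S,e),proj(T,e))
s=cv2.resize(S['color'][130:230,210:310],(400,400),interpolation=2); t=cv2.resize(T['color'][150:250,240:340],(400,400),interpolation=2)
w=cv2.resize(W['color'],(400,300))
o=np.zeros((600,800,3),np.uint8); o[:400,:400]=s; o[:400,400:]=t; 
o[400:,:400]=cv2.resize(W['color'][100:380,140:420],(400,200)) ; save({'color':o},'c2.png'); 
E
```

```text
[269.06257982 252.56552897] [266.65131916 171.54877134] [291.81396863 214.31554953] tcp [274.18340779 243.23144994] [265.87125837 177.14985714] [292.1577828  213.69667946]
```

View pics/c2.png

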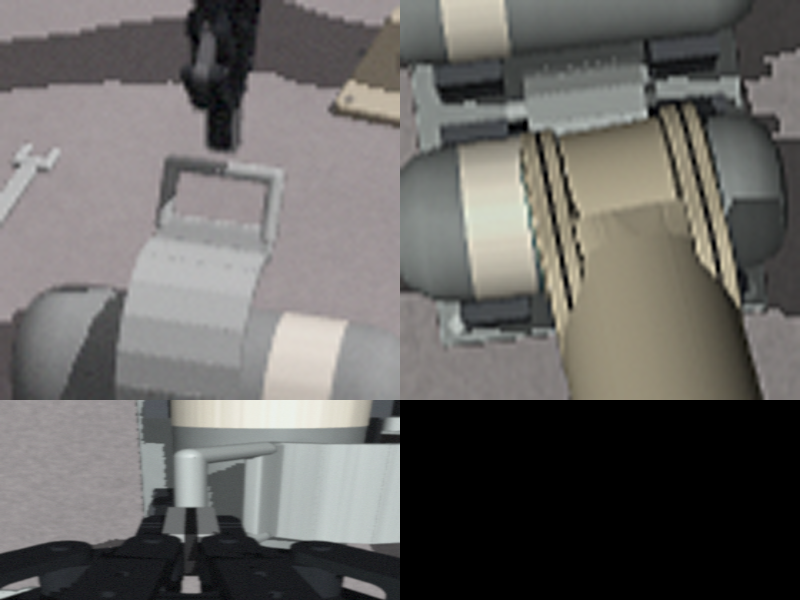

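The scene crop shows the closed fingertips at px (265.5,167.5), about 4 px above the bar at (266,171.5). So the tips are roughly 14 mm above the bar rather than below it. I'll open, go about 30 mm lower and close again.

```bash
python3 -m jog '{"claw":[0.4,0.4,0.4,0.4,0.4,0.4,0.4],"xyz":[[0,0,0],[0,0,0],[0,0,0.1],[0,0,0.1],[0,0,0.1],[0,0,0],[0,0,0]],"twist":[[0,0,0],[0,0,0],[0,0,0],[0,0,0],[0,0,0],[0,0,0],[0,0,0]]}'
python3 -m jog '{"claw":[0,0,0,0],"xyz":[[0,0,0],[0,0,0],[0,0,0],[0,0,0]],"twist":[[0,0,0],[0,0,0],[0,0,0],[0,0,0]]}'
python3 - <<'E'
from h import *
S=optics.get_image('scene'); W=optics.get_image('wrist'); T=optics.get_image('top')
e=readout.read_state()['eef_pos']; print(e,proj(S,e),proj(W,e),proj(T,e))
o=np.zeros((400,800,3),np.uint8); o[:,:400]=cv2.resize(S['color'][130:230,210:310],(400,400),interpolation=2); o[:,400:]=cv2.resize(W['color'][100:380,140:420],(400,400)); save({'color':o},'c3.png')
E
```

```text
clock: 6.45
eef_pos: [552.7, -36.8, 189.3]
tool_rot: [3.141, -0.0, 1.707]
force: [-0.1, 0.2, -0.2]
width: 33.8
gripper_force: 0.0
clock: 6.95
eef_pos: [552.9, -36.8, 189.7]
tool_rot: [3.141, 0.0, 1.707]
force: [0.0, -0.8, 2.7]
width: 8.6
gripper_force: 58.7
[552.95097401 -36.90347067 189.72892214] [265.84145463 186.10742626] [274.63059186 243.65272457] [291.91956576 214.30317858]
```

View pics/c3.png

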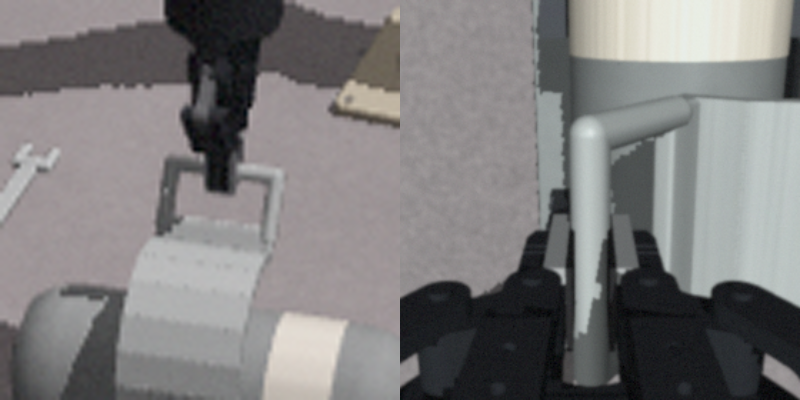

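The bar is now between the pads, with a width of 8.6 mm and a grip force of 59 N. I'll start the arc gently and check forces.

```bash
python3 -m jog '{"claw":[0,0,0,0,0,0],"xyz":[[0,-0.065,0.056],[0,-0.065,0.056],[0,-0.06,0.062],[0,-0.06,0.062],[0,-0.055,0.067],[0,-0.055,0.067]],"twist":[[0,0,0],[0,0,0],[0,0,0],[0,0,0],[0,0,0],[0,0,0]]}'
python3 -m jog '{"claw":[0],"xyz":[[0,0,0]],"twist":[[0,0,0]]}'
```

```text
clock: 7.85
eef_pos: [518.0, -41.8, 152.0]
tool_rot: [3.139, 0.0, 1.707]
force: [5.8, -1.4, 1.4]
width: 8.6
gripper_force: 58.8
clock: 7.98
eef_pos: [517.3, -41.9, 151.2]
tool_rot: [3.141, -0.0, 1.707]
force: [6.4, -0.7, -5.0]
width: 8.4
gripper_force: 58.6
```

```bash
python3 -m jog '{"claw":[0,0,0,0,0,0,0,0],"xyz":[[0,-0.05,0.071],[0,-0.047,0.072],[0,-0.042,0.075],[0,-0.042,0.076],[0,-0.036,0.079],[0,-0.035,0.079],[0,-0.028,0.082],[0,-0.028,0.082]],"twist":[[0,0,0],[0,0,0],[0,0,0],[0,0,0],[0,0,0],[0,0,0],[0,0,0],[0,0,0]]}'
python3 -m jog '{"claw":[0],"xyz":[[0,0,0]],"twist":[[0,0,0]]}'
```

```text
clock: 8.98
eef_pos: [488.5, -46.0, 90.6]
tool_rot: [3.137, 0.0, 1.707]
force: [6.8, -0.7, 1.2]
width: 8.4
gripper_force: 58.7
clock: 9.1
eef_pos: [488.0, -46.1, 89.8]
tool_rot: [3.138, -0.0, 1.707]
force: [8.6, -1.7, -8.4]
width: 8.6
gripper_force: 58.3
```

```bash
python3 -m jog '{"claw":[0,0,0,0,0],"xyz":[[0,-0.021,0.084],[0,-0.021,0.084],[0,-0.013,0.086],[0,-0.013,0.086],[0,0,0]],"twist":[[0,0,0],[0,0,0],[0,0,0],[0,0,0],[0,0,0]]}'
python3 -m jog '{"claw":[0,0],"xyz":[[0,-0.006,0.06],[0,0,0]],"twist":[[0,0,0],[0,0,0]]}'
python3 -m jog '{"claw":[0,0],"xyz":[[0,-0.002,0.06],[0,0,0]],"twist":[[0,0,0],[0,0,0]]}'
```

```text
clock: 9.72
eef_pos: [482.4, -46.9, 56.2]
tool_rot: [3.136, -0.0, 1.707]
force: [9.2, -1.6, -6.0]
width: 8.4
gripper_force: 58.4
clock: 9.98
eef_pos: [482.1, -46.9, 50.4]
tool_rot: [3.136, -0.0, 1.707]
force: [10.6, -1.6, -5.7]
width: 8.2
gripper_force: 58.6
clock: 10.22
eef_pos: [481.8, -46.9, 44.9]
tool_rot: [3.136, 0.0, 1.707]
force: [9.0, -1.4, 0.5]
width: 8.6
gripper_force: 60.0
```

```bash
python3 -m jog '{"claw":[0,0],"xyz":[[0,0,0.05],[0,0,0]],"twist":[[0,0,0],[0,0,0]]}'
python3 -m jog '{"claw":[0,0],"xyz":[[0,0,0.05],[0,0,0]],"twist":[[0,0,0],[0,0,0]]}'
python3 - <<'E'
from h import *
q=np.load('q.npy')
S=optics.get_image('scene'); b=c2w(q,bar(0)); e=readout.read_state()['eef_pos']; print(proj(S,b),e,proj(S,e), [c2w(q,bar(0))])
o=np.zeros((400,800,3),np.uint8); o[:,:400]=cv2.resize(S['color'][130:230,210:310],(400,400),interpolation=2)
W=optics.get_image('wrist');o[:,400:]=cv2.resize(W['color'][100:380,140:420],(400,400)); save({'color':o},'c4.png')
E
```

```text
clock: 10.48
eef_pos: [481.9, -46.9, 43.2]
tool_rot: [3.135, 0.002, 1.708]
force: [0.4, -0.5, 40.4]
width: 8.7
gripper_force: 66.1
clock: 10.72
eef_pos: [482.1, -47.1, 40.0]
tool_rot: [3.133, 0.004, 1.708]
force: [-3.7, 0.5, 61.3]
width: 8.2
gripper_force: 73.2
[272.15832593 199.10352557] [482.14899431 -47.10162735  40.05133783] [271.14174607 212.19201515] [array([478.61738186, -45.5081735 ,  88.99722001])]
```

View pics/c4.png

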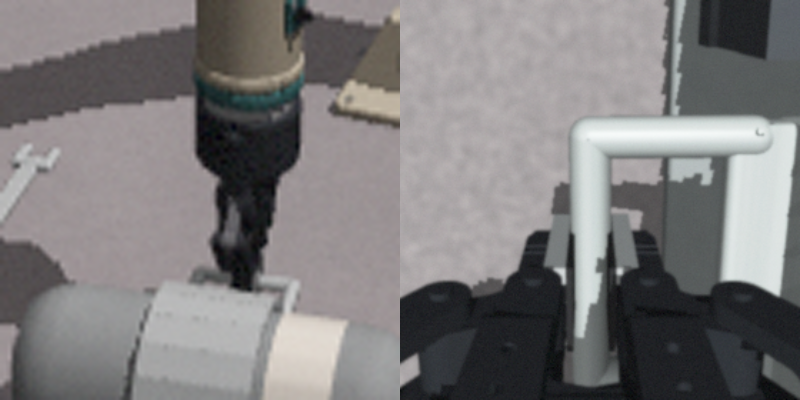

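The saddle is shut: the stop gave a sharp rise to 61 N and the handle lies level. True tip height looks about 27 mm above the reading. I'll relieve the push, open slightly and retreat up.

```bash
python3 -m jog '{"claw":[0,0.22,0.22,0.22,0.22,0.22,0.22,0.22,0.22,0.22],"xyz":[[0,0,-0.05],[0,0,0],[0,0,0],[0,0,-0.2],[0,0,-0.3],[0,0,-0.4],[0,0,-0.5],[0,0,-0.5],[0,0,0],[0,0,0]],"twist":[[0,0,0],[0,0,0],[0,0,0],[0,0,0],[0,0,0],[0,0,0],[0,0,0],[0,0,0],[0,0,0],[0,0,0]]}'
python3 - <<'E'
from h import *
q=np.load('q.npy')
plan(c2w(q,(0,175,0))+[0,0,200],q[2]+np.pi/2)
S=optics.get_image('scene'); e=readout.read_state()['eef_pos']; print(proj(S,e),proj(S,e+[0,0,27]))
W=optics.get_image('wrist')
o=np.zeros((400,800,3),np.uint8); o[:,:400]=cv2.resize(S['color'][130:230,210:310],(400,400),interpolation=2)
o[:,400:]=cv2.resize(W['color'][100:380,140:420],(400,400)); save({'color':o},'c5.png')
E
```

```text
clock: 12.08
eef_pos: [476.6, -47.3, 228.1]
tool_rot: [-3.137, -0.001, 1.707]
force: [-0.1, 0.0, -0.9]
width: 18.6
gripper_force: 0.0
clk 12.07 pos [476.6 -47.3 228.1] rot [-3.137e+00 -1.000e-03  1.707e+00] F [-0.1  0.  -0.9] tq [-0.01 -0.   -0.06] w 18.6 q7 -0.04
shift(now axes) [2.115 1.202 0.277] twist [-0.001 -0.    -0.   ] shift(goal axes) [2.115 1.202 0.281]
[272.28129519 159.71146568] [272.36281872 151.50659741]
```

View pics/c5.png

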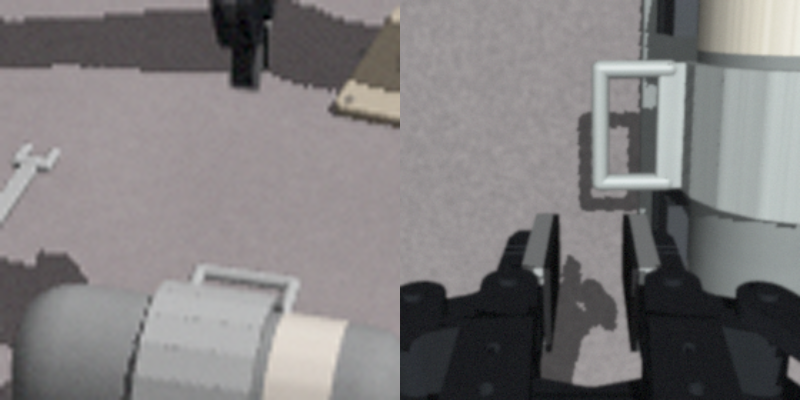

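```bash
python3 -m jog '{"claw":[0.9,0.9,0.9,0.9,0.9,0.9,0.9],"xyz":[[0.3,0.17,0],[0.42,0.24,0],[0.42,0.24,0],[0.42,0.24,0],[0.42,0.24,0],[0.13,0.07,0],[0,0,0]],"twist":[[0,0,0],[0,0,0],[0,0,0],[0,0,0],[0,0,0],[0,0,0],[0,0,0]]}'
python3 - <<'E'
from h import *
q=np.load('q.npy'); c=c2w(q,(0,175,155))
W=optics.get_image('wrist'); print(proj(W,c),[d for d in optics.boxes_of('wrist','cap')])
plan(c-[0,0,0],q[2]+np.pi/2); save(W,'w6.png')
E
```

```text
clock: 13.05
eef_pos: [567.9, 178.7, 228.0]
tool_rot: [-3.138, 0.001, 1.709]
force: [-0.9, -0.8, -0.0]
width: 76.5
gripper_force: 0.0
[273.08804847 207.68869087] [{'rect': [240.8, 163.1, 65.6, 75.2], 'score': 0.67}]
clk 13.15 pos [568.3 176.2 228.7] rot [-3.139e+00  2.000e-03  1.706e+00] F [-0.1 -0.8 -0.2] tq [-0.04 -0.05  0.05] w 76.9 q7 -0.46
shift(now axes) [ 0.028 -0.01   0.736] twist [-0.001  0.001 -0.001] shift(goal axes) [ 0.026 -0.011  0.737]
```

View pics/w6.png

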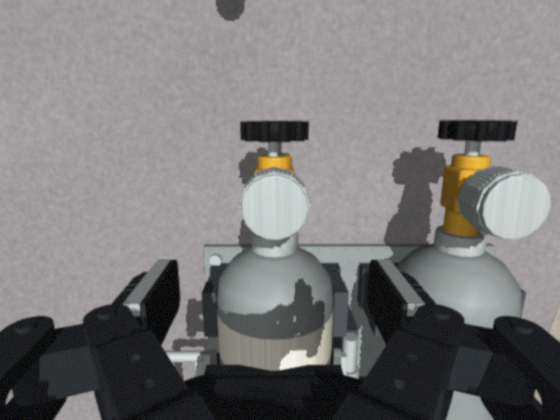

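The wrist view shows the front cap's top centred at about (275,203), 64 px across and predicted at (273,208). The other cap is at the right edge. Next I'll check whether the camera itself shares the 27 mm offset.

```bash
python3 - <<'E'
from h import *
q=np.load('q.npy'); c=c2w(q,(0,175,155)); W=optics.get_image('wrist'); e=readout.read_state()['eef_pos']
for k in (0,10,20,27,35): print(k,proj(W,e+[0,0,k]))
V=W['view']; print('cam rel',-V[:3,:3].T@V[:3,3]-e)
u=np.array([np.cos(q[2]),np.sin(q[2]),0])
for dz in (0,-27):
  a=proj(W,c+[0,0,dz]+25*u);b=proj(W,c+[0,0,dz]-25*u); 
  o=c2w(q,(175,175,155))+[0,0,dz]; print(dz,'cap',proj(W,c+[0,0,dz]),'diam',a-b,'other',proj(W,o),'wheelL',proj(W,c2w(q,(0,227,115))+[0,0,dz]),'plate corner',proj(W,c2w(q,(0,125,5))+[0,0,dz]))
E
```

```text
0 [275.01848434 244.27950748]
10 [275.05654596 251.44899089]
20 [275.09895306 259.43701285]
27 [275.13163869 265.59384871]
35 [275.17249185 273.28916185]
cam rel [ -9.5455752   66.90904983 176.75555889]
0 cap [272.98521703 203.95014613] diam [ 6.89094203e+01 -4.26219736e-02] other [514.67824504 203.80065374] wheelL [273.06278545 128.07564341] plate corner [273.51392735 213.31360433]
-27 cap [273.10664033 195.50152936] diam [ 6.26110166e+01 -4.33549714e-02] other [492.66619686 195.34949544] wheelL [273.16792679 126.68380189] plate corner [273.56096813 207.32590732]
```

```bash
python3 -m jog '{"claw":[0.9,0.9,0.9,0.9,0.9,0.9],"xyz":[[0.01,0,0.3],[0,0,0.4],[0,0,0.3],[0,0,0.2],[0,0,0.16],[0,0,0]],"twist":[[0,0,0],[0,0,0],[0,0,0],[0,0,0],[0,0,0],[0,0,0]]}'
python3 - <<'E'
from h import *
W=optics.get_image('wrist');S=optics.get_image('scene')
o=np.zeros((400,800,3),np.uint8); o[:,:400]=cv2.resize(S['color'][150:250,290:390],(400,400),interpolation=2)
o[:,400:]=cv2.resize(W['color'][100:380,140:420],(400,400)); save({'color':o},'c7.png')
E
```

```text
clock: 13.95
eef_pos: [568.3, 178.0, 92.9]
tool_rot: [-3.14, 0.001, 1.706]
force: [-1.1, 0.4, 0.0]
width: 76.7
gripper_force: 0.0
```

View pics/c7.png

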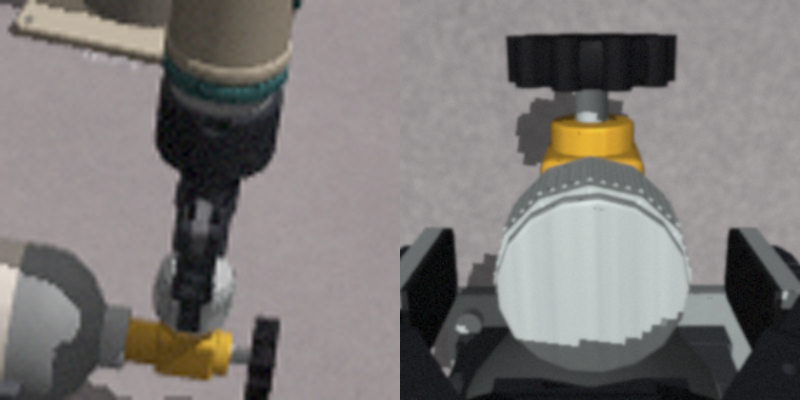

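The fingers straddle the cap evenly: cap centre column 594, pads' middle about 590, tips near the cap's lower edge. I'll close and feel.

```bash
python3 -m jog '{"claw":[0.3,0.3,0.3,0.3,0.3,0.3],"xyz":[[0,0,0],[0,0,0],[0,0,0],[0,0,0],[0,0,0],[0,0,0]],"twist":[[0,0,0],[0,0,0],[0,0,0],[0,0,0],[0,0,0],[0,0,0]]}'
python3 -c "
from h import *
plan([0,0,0],0)"
```

```text
clock: 14.8
eef_pos: [569.4, 179.5, 95.1]
tool_rot: [3.14, 0.0, 1.707]
force: [-0.9, 0.3, 5.4]
width: 48.8
gripper_force: 61.2
clk 14.80 pos [569.4 179.5  95.1] rot [3.14  0.    1.707] F [-0.9  0.3  5.4] tq [-0.22  0.42  0.01] w 48.8 q7 -0.54
shift(now axes) [-1.004 -5.886  0.942] twist [ 0.    -0.     0.543] shift(goal axes) [-5.694  1.795  0.951]
```

```bash
for i in 1 2 3; do python3 -m jog '{"claw":[0.3,0.3],"xyz":[[0,0,0],[0,0,0]],"twist":[[0,0,-0.025],[0,0,0]]}' >/dev/null; python3 -c "
from h import *
plan([0,0,0],0)" | head -1; done
```

```text
clk 15.05 pos [568.9 180.   95.1] rot [ 3.141e+00 -1.000e-03  1.786e+00] F [-1.1 -0.1  5.5] tq [-0.08  0.63  0.03] w 49.2 q7 -0.48
clk 15.30 pos [568.4 179.8  95.1] rot [-3.141e+00 -1.000e-03  1.863e+00] F [-4.  -0.   7.1] tq [-0.05  0.91 -0.53] w 48.8 q7 -0.42
clk 15.55 pos [567.9 180.4  95.1] rot [-3.141e+00 -2.000e-03  1.939e+00] F [-3.9  0.8  8.3] tq [ 0.2   1.11 -1.13] w 49.2 q7 -0.36
```

CCW torque climbs to -1.1 N m, so that is the tight way. I'll reverse and confirm that CW loosens.

```bash
for i in 1 2 3; do python3 -m jog '{"claw":[0.3,0.3],"xyz":[[0,0,-0.003],[0,0,0]],"twist":[[0,0,0.05],[0,0,0]]}' >/dev/null; python3 -c "
from h import *
plan([0,0,0],0)" | head -1; done
```

```text
clk 15.80 pos [568.9 179.8  95.1] rot [3.141 0.    1.787] F [-2.1 -0.   6.8] tq [-0.04  0.64 -0.07] w 48.8 q7 -0.48
clk 16.05 pos [569.  179.5  95.1] rot [3.141 0.    1.633] F [-2.  -0.6  6.8] tq [-0.14  0.55 -0.04] w 49.1 q7 -0.60
clk 16.30 pos [568.9 179.6  95.2] rot [3.141 0.    1.476] F [-3.1  0.   6. ] tq [-0.07  0.46 -0.  ] w 49.2 q7 -0.72
```

CW turns freely (torque about 0), so the thread is left-handed. I'll unscrew CW while rising.

```bash
python3 -m jog '{"claw":[0.3,0.3,0.3,0.3,0.3],"xyz":[[0,0,-0.005],[0,0,-0.006],[0,0,-0.006],[0,0,-0.006],[0,0,0]],"twist":[[0,0,0.05],[0,0,0.05],[0,0,0.05],[0,0,0.05],[0,0,0]]}' >/dev/null; python3 -c "
from h import *
plan([0,0,0],0)" | head -1
python3 -m jog '{"claw":[0.3,0.3,0.3,0.3,0.3],"xyz":[[0,0,-0.006],[0,0,-0.006],[0,0,-0.006],[0,0,-0.006],[0,0,0]],"twist":[[0,0,0.05],[0,0,0.05],[0,0,0.05],[0,0,0.05],[0,0,0]]}' >/dev/null; python3 -c "
from h import *
plan([0,0,0],0)" | head -1
```

```text
clk 16.93 pos [569.5 180.1  97.4] rot [ 3.141e+00 -1.000e-03  8.490e-01] F [-0.1  1.1  4.5] tq [ 0.21  0.15 -0.  ] w 48.9 q7 -1.20
clk 17.55 pos [570.1 179.4  99.6] rot [ 3.141e+00 -2.000e-03  2.210e-01] F [1.5 0.3 3.2] tq [-0.02 -0.33 -0.05] w 49.2 q7 -1.67
```

```bash
python3 -m jog '{"claw":[0.3,0.3,0.3,0.3,0.3,0.3],"xyz":[[0,0,-0.006],[0,0,-0.006],[0,0,-0.006],[0,0,-0.006],[0,0,-0.006],[0,0,0]],"twist":[[0,0,0.05],[0,0,0.05],[0,0,0.05],[0,0,0.05],[0,0,0.025],[0,0,0]]}' >/dev/null; python3 -c "
from h import *
plan([0,0,0],0)" | head -1
python3 -m jog '{"claw":[0.3,0.3,0.3],"xyz":[[0,0,-0.03],[0,0,-0.03],[0,0,0]],"twist":[[0,0,0],[0,0,0],[0,0,0]]}' >/dev/null; python3 -c "
from h import *
plan([0,0,0],0)" | head -1
```

```text
clk 18.30 pos [570.  178.1 102.2] rot [ 3.141e+00 -2.000e-03 -4.870e-01] F [ 3.6 -2.4  0.2] tq [-0.58 -0.7  -0.01] w 49.6 q7 -2.20
clk 18.68 pos [569.6 178.  107.9] rot [ 3.141e+00 -1.000e-03 -4.890e-01] F [ 4.9 -3.7 -3. ] tq [-0.81 -0.96 -0.02] w 49.1 q7 -2.20
```

Free: only the cap's weight is felt. I'll lift straight up.

```bash
python3 -m jog '{"claw":[0.3,0.3,0.3,0.3,0.3,0.3,0.3,0.3,0.3,0.3],"xyz":[[0,0,-0.08],[0,0,-0.1],[0,0,-0.12],[0,0,-0.15],[0,0,-0.15],[0,0,-0.15],[0,0,-0.15],[0,0,-0.14],[0,0,-0.05],[0,0,0]],"twist":[[0,0,0],[0,0,0],[0,0,0],[0,0,0],[0,0,0],[0,0,0],[0,0,0],[0,0,0],[0,0,0],[0,0,0]]}' >/dev/null; python3 - <<'E'
from h import *
plan([0,0,0],0)
q=np.load('q.npy')
S=optics.get_image('scene');T=optics.get_image('top')
print([proj(S,c2w(q,(0,175,z))) for z in (149,245,279)])
print(optics.boxes_of('scene','cap'),optics.boxes_of('scene','saddle'))
o=np.zeros((400,800,3),np.uint8); o[:,:400]=cv2.resize(S['color'][150:250,290:390],(400,400),interpolation=2)
o[:,400:]=cv2.resize(S['color'][140:340,180:380],(400,400),interpolation=2); save({'color':o},'c8.png')
E
```

```text
clk 19.93 pos [569.  179.4 217.5] rot [-3.141 -0.    -0.492] F [-0.6  0.3 -2.6] tq [-0.01 -0.    0.02] w 48.8 q7 -2.24
shift(now axes) [-4.169  4.269  2.173] twist [-0.    -0.    -0.157] shift(goal axes) [-5.69   1.794  2.175]
[array([339.15641553, 218.67077726]), array([343.09303193, 189.66176034]), array([344.59135008, 178.62061945])]
[{'rect': [335.7, 171.3, 13.4, 26.5], 'score': 0.59}, {'rect': [190.0, 194.4, 169.7, 131.4], 'score': 0.33}] [{'rect': [239.7, 198.5, 41.5, 48.9], 'score': 0.98}]
```

View pics/c8.png

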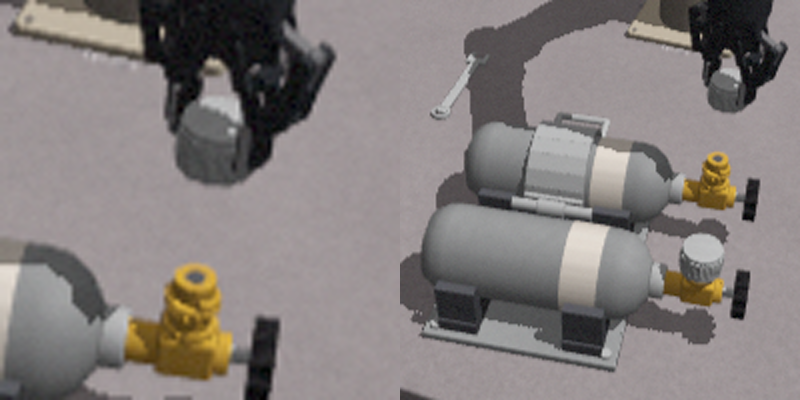

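The picture shows the outlet stub bare, the cap upright in the gripper about 10 cm above it, the saddle shut and the other cap untouched.

```bash
python3 -c "
from cell import order
print(order.finish_job())"
```

```text
the job is handed in; nothing more can be done
None
```

The saddle is shut, and the front cap (left-handed thread, loosened clockwise) is unscrewed and held upright about 10 cm above its outlet; the job was handed in at about 20 s.

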